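# Make up the claw kit and the cylinder kit

### The job

Make up the two repair kits: into the blue tray put the silver rod end in the middle bay, the brass cap in the red-floored bay and the black rubber plug in the white-floored bay; into the yellow tray put the rusty claw knuckle in the red-floored bay and the white nylon bush in the white-floored bay. Stand every part upright on the floor of its bay, the same way up as it stands now, and let go of it. Leave the red-painted cap and the wrench where they are.

Things in the scene. Friction and masses are not known exactly. Their poses are not given: they have to be found in the camera images.
- rod_end: Silver piston rod end standing upright, 62 mm tall: a round foot 34 mm across (14 mm high), a neck 24 mm across and above it an upright flat disc-shaped eye 40 mm across, 18 mm thick, centred 42 mm up, with a dark bore drawn on its faces. The eye's two flat faces look to its own +x and -x. 0.3 kg. Origin at the centre of its underside. z up.
- brass_cap: Brass pressure cap standing upright, 42 mm tall: a round skirt 44 mm across and 14 mm high, above it a round grip 30 mm across up to the top. 0.2 kg. Origin at the centre of its underside. z up.
- rubber_plug: Black rubber grommet plug standing upright (hard, does not give), 42 mm tall: a double flange 44 mm across and 16 mm high, above it a round stem 30 mm across up to the top. 50 g. Origin at the centre of its underside. z up.
- knuckle: Rust-brown corroded cast claw knuckle standing in the grey flap bin, 55 mm tall: a base 34 mm (its x) by 46 mm (its y) and 22 mm high, carrying two upright cheeks with round tops, 30 mm wide along y; the cheeks' outer flat faces look to +x and -x and are 34 mm apart. 0.35 kg. Origin at the centre of its underside. z up.
- bush: White nylon bush, a plain tube standing on end: 36 mm outside, 20 mm bore, 40 mm tall. 40 g. Origin at the centre of its underside. z up.
- tray_blue: Blue kit tray, fixed to the table, 72 mm (its x) by 210 mm (its y), outer walls and dividers 12 mm high and 3 mm thick, floor 3 mm thick. Three open bays in a row along y, each 66 x 66 mm inside: the red-floored bay centred at y = +69 mm, the middle blue bay at y = 0, the white-floored bay at y = -69 mm. Origin at the centre of its underside; x away from the robot, y to the robot's left at yaw 0 (turned at most 0.12 rad).
- tray_yellow: Yellow kit tray, fixed to the table, 72 mm (its x) by 141 mm (its y), outer walls and divider 12 mm high and 3 mm thick, floor 3 mm thick. Two open bays along y, each 66 x 66 mm inside: the red-floored bay centred at y = -34.5 mm, the white-floored bay at y = +34.5 mm. Origin at the centre of its underside; axes as for the blue tray.
- flap_bin: Grey steel bin, fixed to the table, open on top, 110 x 110 mm outside, walls 22 mm high and 3 mm thick (inside floor 3 mm up); its hinged flap lies let down flat on the far side, reaching 111 mm from the origin along +x. The claw knuckle stands in it. Origin at the centre of its underside.
- red_cap: Bystander: red-painted blanking cap of the same shape and size as the brass cap, standing among the stock; not wanted in any kit, leave it alone. Origin at the centre of its underside. 
- wrench: Bystander: steel wrench 170 mm long lying flat on the table to the robot's right, along its own x; leave it alone.
Things that resemble listed ones, but are neither listed nor needed, are in the scene too. Of the things that look like the brass_cap, the smaller one is meant.

How it is judged:
At the end, for the whole second after the job is handed in: Every part in its own bay as asked: within 17 mm of the bay centre along the tray's x and y (inside the bay), underside under 8 mm above the tray's underside (on the bay floor), upright within 0.12 rad, released, at rest; red cap and wrench within 25 mm of where they were (x of rod_end in the frame of tray_blue between -0.017 and 0.017 m and y of rod_end in the frame of tray_blue between -0.017 and 0.017 m and z of each of rod_end, brass_cap, rubber_plug in the frame of tray_blue below 0.008 m and angle between each of rod_end, brass_cap, rubber_plug, knuckle, bush's own z axis and vertical below 0.12 rad and linear speed of each of rod_end, brass_cap, rubber_plug, knuckle, bush below 0.02 m/s and angular speed of each of rod_end, brass_cap, rubber_plug, knuckle, bush below 0.2 rad/s and x of brass_cap in the frame of tray_blue between -0.017 and 0.017 m and y of brass_cap in the frame of tray_blue between 0.052 and 0.086 m and x of rubber_plug in the frame of tray_blue between -0.017 and 0.017 m and y of rubber_plug in the frame of tray_blue between -0.086 and -0.052 m and x of knuckle in the frame of tray_yellow between -0.017 and 0.017 m and y of knuckle in the frame of tray_yellow between -0.0515 and -0.0175 m and z of each of knuckle, bush in the frame of tray_yellow below 0.008 m and x of bush in the frame of tray_yellow between -0.017 and 0.017 m and y of bush in the frame of tray_yellow between 0.0175 and 0.0515 m and distance of each of red_cap, wrench from where it was at the start of the episode below 0.025 m); the robot touches nothing.
It fails at once if the red cap was disturbed (distance of red_cap from where it was at the start of the episode above 0.025 m).
It fails at once if the wrench was disturbed (distance of wrench from where it was at the start of the episode above 0.025 m).
It also fails if it takes over 120 s, if anything falls off the work surface, if the arm or the gripper's body presses on something with over 40 N, if the wrist force passes 120 N, or if a joint passes its speed limit or range.

### The arm

A 6-joint arm with a two-finger parallel gripper is mounted at the origin on the work surface. World frame = base frame: x ahead of the robot, y to its left, z up, the work surface at z = 0. Lengths are in m, angles in rad, forces in N, time in s.
With the tool pointing down it reaches from about 0.325 to 0.875 m from the base axis. Payload 4.4 kg.
Tool frame: the origin (TCP) lies midway between the tips of the shut fingers; the grasp point (between the pads) lies 19 mm behind it; z points along the fingers, y is the direction in which the jaws open and shut (so a half turn about z gives the same grasp; the last joint's range is limited). The gripper opens to 85 mm and grips with 20 to 120 N. Pads are 22 mm wide; open, the fingers measure 114 mm over their backs; the gripper's body (76 mm by 85 mm) begins 54 mm behind the grasp point. The pads swing forward as they close: fully open they stand 13 mm farther back than shut.
Start: joints at [-0.15, 0.207, 1.542, -0, 1.393, -0.15], TCP at [0.575, -0, 0.231] pointing down, gripper open.
Joint ranges: [-2.73, 2.73], [-0.86, 2.22], [0.23, 2.46], [-1.11, 4.25], [0.08, 2.63], [-2.82, 2.82]. Speed limits (rad/s): [2.79, 2.79, 3.14, 3.14, 3.14, 3.14].

### API

Orientations are given as a unit quaternion [w, x, y, z].
In Python, from cell import state, snapshot, camera_params, finish_job gives the robot as it stands. The module is installed in compiled form; this text tells all that it offers.
- The arm moves only by the shell command python3 -m pendant 'ROWS' [FORCE]. ROWS is JSON, a list of rows, each a list of 5 numbers: the shift along the tool's x, y, z in cm, then the turn about the tool's z in rad, then the opening, from -1 (shut) to 1 (fully open). In form: [[x, y, z, spin, claw], ...]. A call has 1 to 20 rows; each row shifts and turns the commanded pose from where the row before left it, along the tool's axes as they then stand; what a row does not reach is not made up. A row lasts 1/12 s, in which the tool goes at most 41.7 mm and 7.16 degrees, less where a joint would pass 70% of its speed; a pose out of reach is approached as far as the arm can. A call with a gripper value outside its range is refused whole. The fingers move at their own pace and stop on an object; FORCE is the grip in N (left out, the last holds). Time passes only in rows, so rows that do not move let the fingers close. It gives the time, the measured TCP pose, the force and the opening at its end, in the units of the state.
- state(): the state, without advancing time (a new reading comes with each control period).
- snapshot(name): name is "scene" or "side" or "wrist"; returns the picture (400x640x3 uint8, red, green, blue); there is no depth.
- camera_params(name): a dict with "K" (3x3 intrinsics, pixels), "distortion" ([k1, k2, p1, p2, k3] as OpenCV has them; the pictures are not rectified), "R" (3x3) and "t" (3): a world point X has camera coordinates R X + t. Camera axes: x right, y down, z forward; pixel columns grow to the right and rows downward; lengths in m; the calibration is good to about 2 mm. A picture is of the moment at which its call begins: read the wrist's pose just before it. camera_params takes no time and is no camera call; for the wrist camera it gives the pose at the moment of the call.
- finish_job(): hands the job in, once; it reports no verdict.
The state is a dict: "t": time; "joints": joint angles; "joint_vel": joint speeds; "effort": joint torques, N m; "ee_pos": TCP position; "ee_rot": TCP orientation; "wrist_force": force on the tool from outside, world axes, zero at the start; "moment": the same for the moment, N m; "grip_width": opening from 0.0 (shut) to 1.0 (fully open).
Only numpy, scipy, OpenCV 4.12 (cv2) and the standard library are available. Lean on these libraries where they do the work, as an engineer would, in place of code of your own. Each camera call takes 0.05 s, during which the arm holds its last target. There are 200 camera calls.

## Working session

There is one attempt and no reset: what is moved stays moved. The work goes in short steps, Python scripts to look and compute and a shell command to move; the robot and the scene stay as the last step left them, time stands still between calls to the robot, and variables do not carry over. Pictures are saved under pics/ and viewed, about 12 in all and at most 16, crops included, and the job is handed in when it is done.

```bash
mkdir -p pics
cat > h.py <<'E'
import numpy as np, cv2
from cell import state, snapshot, camera_params, finish_job
def save(n,f,crop=None,s=1):
    im=snapshot(n)[:,:,::-1]
    if crop: im=im[crop[1]:crop[3],crop[0]:crop[2]]
    cv2.imwrite('pics/'+f,cv2.resize(im,None,fx=s,fy=s,interpolation=cv2.INTER_CUBIC))
def ray(n,px,z,c=None):
    c=c or camera_params(n)
    K=np.array(c['K'],float);D=np.array(c['distortion'],float);R=np.array(c['R']);t=np.array(c['t'])
    u=cv2.undistortPoints(np.array([[px]],float),K,D)[0,0]
    d=R.T@np.array([u[0],u[1],1]);o=-R.T@t
    return o+d*(z-o[2])/d[2]
def proj(n,X,c=None):
    c=c or camera_params(n)
    R=np.array(c['R'],float)
    return cv2.projectPoints(np.atleast_2d(np.array(X,float)),cv2.Rodrigues(R)[0],np.array(c['t'],float),np.array(c['K'],float),np.array(c['distortion'],float))[0][:,0]
E
python3 - <<'E'
from h import *
save('scene','s1.png',s=1.25);save('side','d1.png',s=1.25);save('wrist','w1.png',s=1.25)
print(state())
for n in('scene','side','wrist'):
    c=camera_params(n);R=np.array(c['R']);print(n,-R.T@np.array(c['t']),R[2],c['K'][0][0])
E
```

```text
{'t': 0.15, 'joints': array([-1.50524391e-01,  2.07259400e-01,  1.54260119e+00, -1.54937052e-06,
        1.39347905e+00, -1.50513476e-01]), 'joint_vel': array([-6.24242290e-04, -3.79146517e-05, -5.63459222e-03, -6.59385561e-04,
        5.93366170e-04,  3.13005447e-04]), 'effort': array([ 5.23460058e-04, -3.83512866e+01, -2.92037880e+01, -1.78299792e-04,
        6.64118095e-03, -5.65601522e-05]), 'ee_pos': array([5.74433395e-01, 6.01105554e-05, 2.30384213e-01]), 'ee_rot': array([-7.02833268e-04,  7.07110273e-01,  7.07102749e-01, -5.18664139e-04]), 'wrist_force': array([-0.26882389,  1.27207173, -0.03536149]), 'moment': array([0.02688109, 0.00068749, 0.00702851]), 'grip_width': 1.0038741834239922}
scene [0.94831109 0.43278197 0.77272205] [-0.49925679 -0.47491517 -0.72470563] 444.4612125981633
side [ 0.12757763 -0.75131395  0.83456076] [ 0.32074441  0.63585308 -0.70200704] 499.7303714819332
wrist [0.57489514 0.07751141 0.37391891] [-0.00161165 -0.30195613 -0.95332046] 280.9100103992467
```

View pics/s1.png

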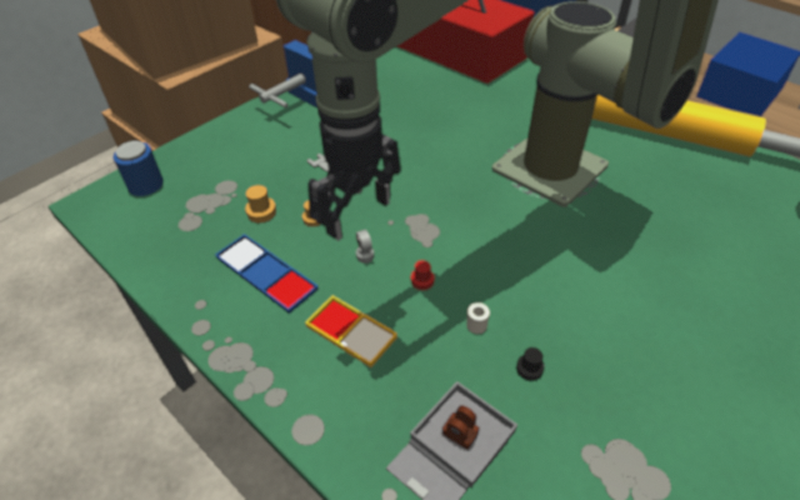

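View pics/d1.png

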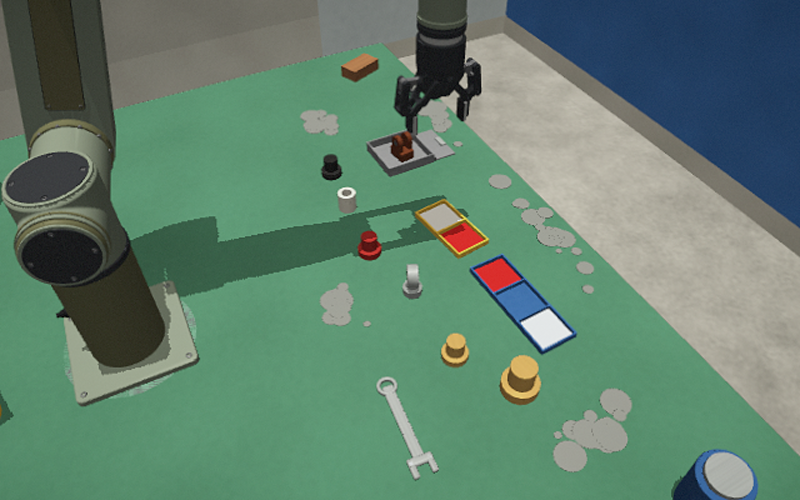

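The side view (800 px wide) shows the brass-like things: the small cap at (455,350) and a bigger one at (521,380). The smaller is the one I want. Also visible: red cap (369,246), which stays put, rod end (412,281), plug (331,167), bush (347,199), knuckle (402,147), trays (452,227) and (523,303). Next I'll take one close crop.

Run:
```python
from h import *
save('side','d2.png',(235,95,500,330),2.5*0.999)
save('scene','s2.png',(160,130,460,400),2.2)
```

```text
(no output)
```

View pics/d2.png

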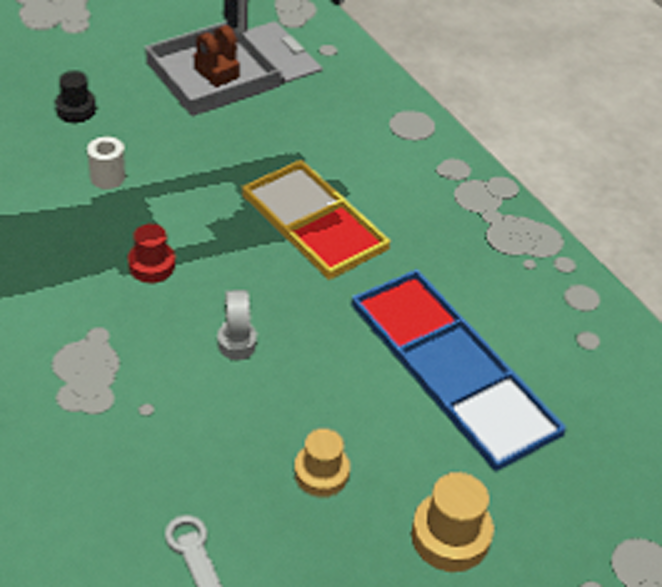

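View pics/s2.png

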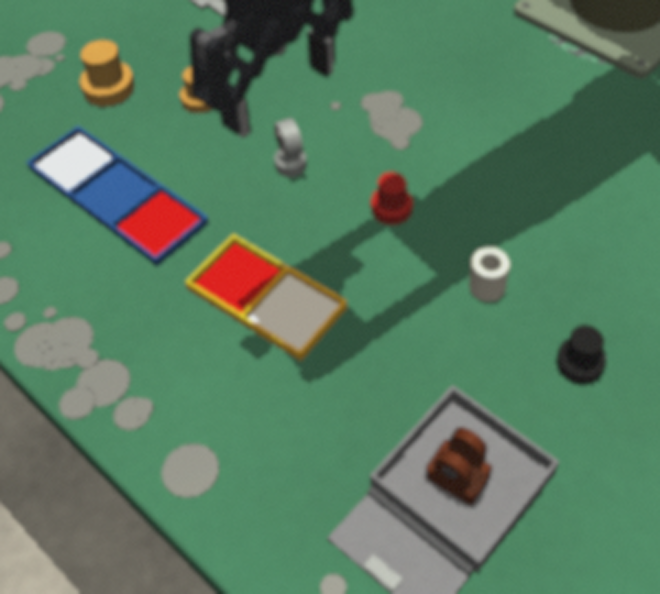

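Run:
```python
from h import *
f={'side':lambda p:(235+p[0]/2.4975,95+p[1]/2.4975),'scene':lambda p:(160+p[0]/2.2,130+p[1]/2.2)}
P={'brass':(.042,[(324,440)],None),'plug':(.042,[(74,79)],[(587,338)]),'bush':(.04,[(105,147)],[(490,262)]),'red':(.042,[(150,233)],[(391,184)]),
'rodfoot':(.014,[(237,332)],[(291,157)]),'big':(.055,[(461,496)],[(100,50)]),
'blue':(.012,[(417,272),(353,300),(563,432),(499,467)],[(157,262),(207,219),(29,163),(79,128)]),
'yel':(.012,[(302,161),(243,188),(388,239),(331,274)],[(303,356),(347,303),(187,283),(234,235)]),
'knuckbase':(.022,[(217,72)],[(458,478)]),'bin':(.022,None,[(454,388),(372,480),(557,463),(478,568)])}
for k,(z,a,b) in P.items():
    for n,l in(('side',a),('scene',b)):
        if l:
            w=np.array([ray(n,f[n](p),z)[:2] for p in l]);print(k,n,w.mean(0).round(4),w.round(3).tolist() if len(w)>1 else '')
```

```text
brass side [ 0.4664 -0.2675] 
plug side [0.4703 0.2527] 
plug scene [0.4687 0.255 ] 
bush side [0.4562 0.1385] 
bush scene [0.4567 0.1399] 
red side [0.4435 0.0056] 
red scene [0.4452 0.007 ] 
rodfoot side [ 0.4699 -0.1153] 
rodfoot scene [ 0.4675 -0.1153] 
big side [ 0.5251 -0.3665] 
big scene [ 0.5188 -0.3702] 
blue side [ 0.62   -0.2304] [[0.652, -0.125], [0.581, -0.128], [0.657, -0.333], [0.59, -0.337]]
blue scene [ 0.6234 -0.2213] [[0.655, -0.115], [0.585, -0.119], [0.661, -0.324], [0.592, -0.327]]
yel side [ 0.6077 -0.0144] [[0.635, 0.059], [0.564, 0.05], [0.652, -0.076], [0.58, -0.091]]
yel scene [ 0.6085 -0.008 ] [[0.635, 0.067], [0.566, 0.057], [0.652, -0.073], [0.581, -0.083]]
knuckbase side [0.6209 0.2184] 
knuckbase scene [0.638  0.2465] 
bin scene [0.63   0.2476] [[0.575, 0.192], [0.686, 0.196], [0.574, 0.299], [0.685, 0.303]]
```

View pics/w1.png

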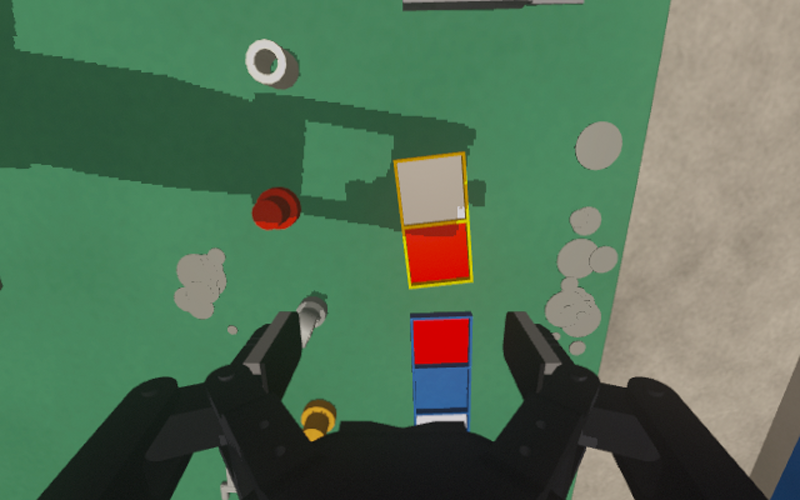

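Trays come out at blue (0.622,-0.226), yaw about 0.03, and yellow (0.608,-0.011), yaw about 0.12. The side and scene cameras differ by 6–9 mm in y, so I'll settle that with the wrist camera from above. First I'll move over the rod end.

```bash
python3 -m pendant '[[-2.3,-2.1,0.8,0,1],[-2.3,-2.1,0.8,0,1],[-2.3,-2.1,0.8,0,1],[-2.3,-2.1,0.8,0,1],[-2.3,-2.1,0.8,0,1],[0,0,0,0,1],[0,0,0,0,1]]' 40
python3 - <<'E'
from h import *
# wrist start view cross-check not possible w/o old pose; new look
save('wrist','w2.png',s=1.25)
c=camera_params('wrist');import pickle;pickle.dump(c,open('c2.pkl','wb'))
print(state()['ee_pos'], (proj('wrist',[[.469,-.115,0],[.469,-.115,.042],[.4664,-.2675,.042]])*1.25).round())
E
```

```text
t: 0.83
ee_pos: [0.4688, -0.1157, 0.1907]
ee_rot: [-0.001, 0.708, 0.706, -0.0]
wrist_force: [-0.3, 0.4, -0.3]
grip_width: 1.001
[ 0.46999689 -0.11522952  0.19137031] [[401. 219.]
 [400. 230.]
 [398. 378.]]
```

View pics/w2.png

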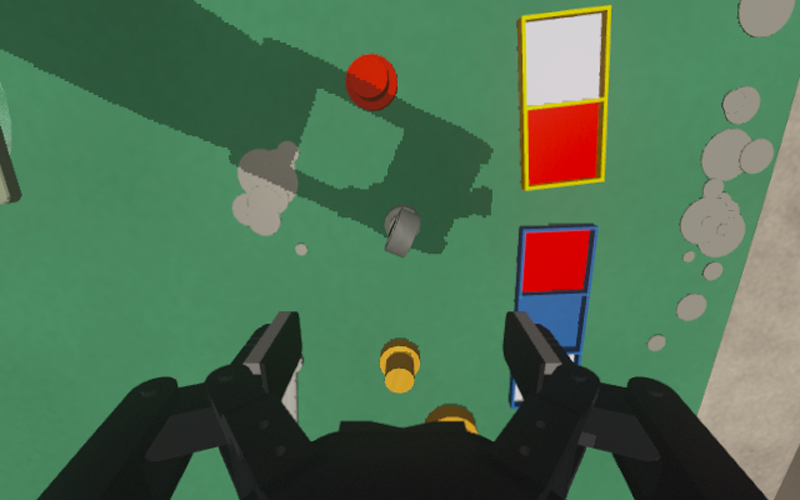

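Run:
```python
from h import *;import pickle
c=pickle.load(open('c2.pkl','rb'))
def r(l,z): return np.array([ray('',(x/1.25,y/1.25),z,c)[:2] for x,y in l])
print('yel',(y:=r([(520,17),(611,6),(605,182),(525,190)],.012)).round(3).tolist(),y.mean(0))
print('blue',r([(519,228),(597,226),(511,404)],.012).round(3).tolist())
print('bluediv',r([(516,294),(588,290)],.012).round(3).tolist())
print('foot',r([(402,220)],.007), 'brass',r([(399,380)],.042),r([(400,356)],.014))
e=r([(409,210),(395,254)],.052);print('eye',e,e.mean(0),np.arctan2(*(e[0]-e[1])))
```

```text
yel [[0.566, 0.055], [0.639, 0.063], [0.657, -0.077], [0.584, -0.085]] [ 0.61138012 -0.01107168]
blue [[0.582, -0.121], [0.656, -0.119], [0.594, -0.326]]
bluediv [[0.586, -0.19], [0.658, -0.186]]
foot [[ 0.47044521 -0.11430188]] brass [[ 0.46721522 -0.26946178]] [[ 0.46811166 -0.26094641]]
eye [[ 0.47615903 -0.09543932]
 [ 0.46443001 -0.13339909]] [ 0.47029452 -0.1144192 ] 0.29967977443956895
```

```bash
python3 -m pendant '[[0,0,0,0.1,1],[0,0,0,0.1,1],[0,0,0,0.1,1],[0,0,3,0,1],[0,0,3,0,1],[0,0,3,0,1],[0,0,3,0,1],[0,0,3,0,1],[0,0,1.6,0,1],[0,0,0,0,1],[0,0,0,0,1]]' 40 && python3 -m pendant '[[0,0,0,0,-1],[0,0,0,0,-1],[0,0,0,0,-1],[0,0,0,0,-1],[0,0,0,0,-1],[0,0,0,0,-1],[0,0,0,0,-1],[0,0,0,0,-1],[0,0,0,0,-1],[0,0,0,0,-1]]' 40
```

```text
t: 1.8
ee_pos: [0.4705, -0.1141, 0.0249]
ee_rot: [-0.001, 0.804, 0.594, -0.0]
wrist_force: [-0.2, -0.3, -0.1]
grip_width: 0.999
t: 2.63
ee_pos: [0.4704, -0.1153, 0.0262]
ee_rot: [0.0, 0.805, 0.593, 0.0]
wrist_force: [-1.1, 0.7, 6.1]
grip_width: 0.207
```

```bash
python3 -m pendant '[[0,0,-2,0,-1],[0,0,-3,0,-1],[0,0,-3,0,-1],[0,0,0,-0.1,-1],[0,0,0,-0.1,-1],[0,0,0,-0.1,-1],[-2.18,3.04,0,0,-1],[-2.18,3.04,0,0,-1],[-2.18,3.04,0,0,-1],[-2.18,3.04,0,0,-1],[-2.18,3.04,0,0,-1],[0,0,0,0,-1],[0,0,0,0,-1]]' 40
python3 - <<'E'
from h import *
save('wrist','w3.png',s=1.25)
c=camera_params('wrist');import pickle;pickle.dump(c,open('c3.pkl','wb'))
print(state()['ee_pos'],state()['grip_width'])
E
```

```text
t: 3.72
ee_pos: [0.6221, -0.225, 0.103]
ee_rot: [-0.001, 0.708, 0.707, -0.0]
wrist_force: [-1.3, 0.8, -3.7]
grip_width: 0.203
[ 0.6209256  -0.2238062   0.10306463] 0.20459524005512142
```

View pics/w3.png

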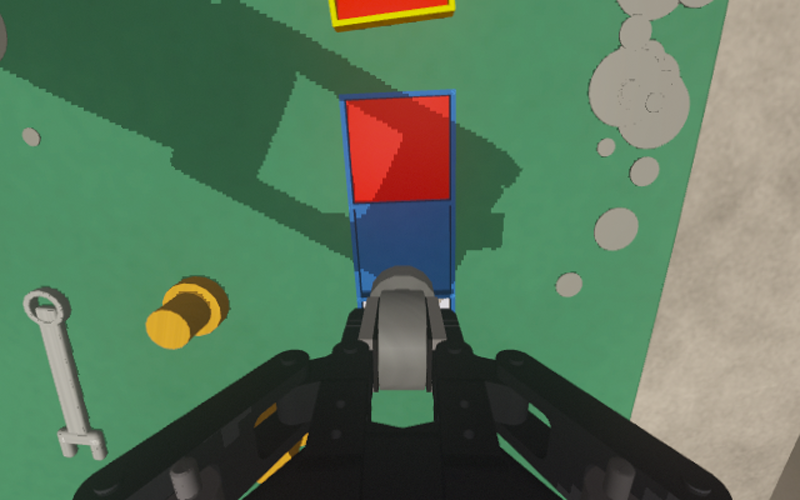

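The rod end is held upright. Its foot is over the middle bay, and the dividers are at rows 202 and 293. I'll refine the tray pose from this view.

Run:
```python
from h import *;import pickle
c=pickle.load(open('c3.pkl','rb'))
def r(l,z): return np.array([ray('',(x/1.25,y/1.25),z,c)[:2] for x,y in l])
print(r([(341,92),(455,90),(350,204),(452,200),(358,294),(452,291)],.012).round(4).tolist())
print('yel',r([(334,29),(455,13)],.012).round(4).tolist())
```

```text
[[0.5832, -0.1199], [0.6536, -0.1188], [0.5858, -0.1899], [0.6546, -0.1872], [0.5887, -0.2564], [0.6574, -0.254]]
yel [[0.5808, -0.0852], [0.6519, -0.0771]]
```

```bash
python3 -m pendant '[[0.2,0,3,0,-1],[0,0,3,0,-1],[0,0,0.9,0,-1],[0,0,0.4,0,-1],[0,0,0.1,0,-1],[0,0,0,0,-1],[0,0,0,0,-1]]' 40 && python3 -m pendant '[[0,0,0,0,0],[0,0,0,0,0.3],[0,0,0,0,0.3],[0,0,0,0,0.3],[0,0,-2,0,0.6],[0,0,-3,0,1],[0,0,-3.5,0,1],[0,0,-3.5,0,1],[0,0,0,0,1]]' 40
```

```text
t: 4.35
ee_pos: [0.6232, -0.2225, 0.0333]
ee_rot: [0.002, 0.707, 0.707, 0.001]
wrist_force: [0.1, 0.1, -1.6]
grip_width: 0.206
t: 5.1
ee_pos: [0.6274, -0.2247, 0.1616]
ee_rot: [0.008, 0.707, 0.707, 0.003]
wrist_force: [1.4, -0.7, 1.8]
grip_width: 1.0
```

```bash
python3 -m pendant '[[-1.1,-3.9,0,0,1],[-1.1,-3.9,0,0,1],[-1.1,-3.9,0,0,1],[-1.1,-3.9,0,0,1],[0,0,0,0,1],[0,0,0,0,1]]' 40
python3 - <<'E'
from h import *
a=state();save('wrist','w4.png',s=1.25)
c=camera_params('wrist');import pickle;pickle.dump(c,open('c4.pkl','wb'))
print(a['ee_pos'],a['ee_rot'],a['grip_width'])
print(proj('',[[.622,-.222,.065],[.467,-.2685,.042]],c)*1.25)
E
```

```text
t: 5.6
ee_pos: [0.4643, -0.2664, 0.1513]
ee_rot: [-0.0, 0.708, 0.706, 0.0]
wrist_force: [-0.3, 0.7, -0.5]
grip_width: 1.003
[ 0.46431556 -0.26636345  0.15128854] [-1.21883087e-04  7.08211801e-01  7.06000016e-01  7.93698247e-05] 1.0031906225695897
[[636.95167177 188.87301526]
 [402.53963767 245.9981826 ]]
```

View pics/w4.png

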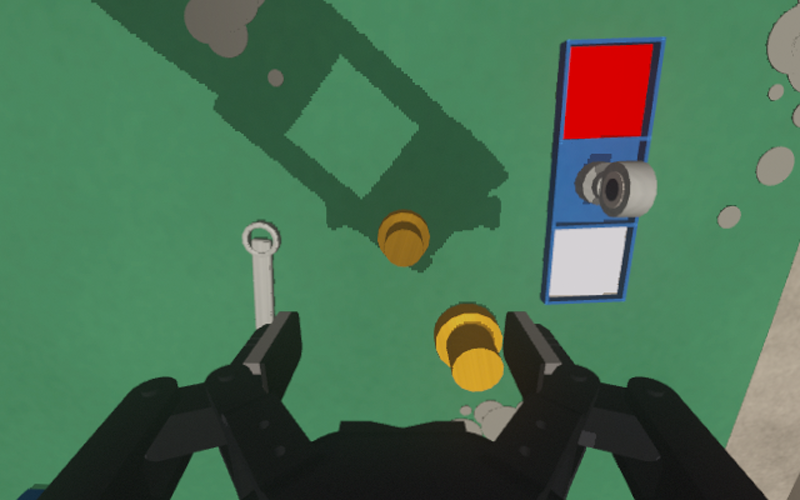

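```bash
python3 -m pendant '[[0,0.3,3,0,1],[0,0,3,0,1],[0,0,3,0,1],[0,0,3,0,1],[0,0,1.5,0,1],[0,0,0,0,1],[0,0,0,0,1]]' 40 && python3 -m pendant '[[0,0,0,0,-1],[0,0,0,0,-1],[0,0,0,0,-1],[0,0,0,0,-1],[0,0,0,0,-1],[0,0,0,0,-1],[0,0,0,0,-1],[0,0,0,0,-1],[0,0,0,0,-1],[0,0,0,0,-1]]' 40
```

```text
t: 6.23
ee_pos: [0.4701, -0.2656, 0.0157]
ee_rot: [-0.0, 0.707, 0.708, 0.0]
wrist_force: [-0.5, 0.5, 0.5]
grip_width: 1.001
t: 7.07
ee_pos: [0.4696, -0.2666, 0.0175]
ee_rot: [0.001, 0.707, 0.707, 0.0]
wrist_force: [-1.1, 0.6, 4.8]
grip_width: 0.331
```

```bash
python3 -m pendant '[[0,0,-3,0,-1],[0,0,-3,0,-1],[0,0,-3,0,-1],[0,0,-3,0,-1],[2.25,3,0,0,-1],[2.25,3,0,0,-1],[2.25,3,0,0,-1],[2.25,3,0,0,-1],[2.25,3,0,0,-1],[0,0,0,0,-1],[0,0,0,0,-1]]' 40
python3 - <<'E'
from h import *
a=state();save('wrist','w5.png',s=1.25)
c=camera_params('wrist');import pickle;pickle.dump(c,open('c5.pkl','wb'))
print(a['ee_pos'],a['ee_rot'],a['grip_width'])
E
```

```text
t: 7.98
ee_pos: [0.6196, -0.1516, 0.1353]
ee_rot: [-0.001, 0.706, 0.708, -0.0]
wrist_force: [0.1, 0.2, -2.2]
grip_width: 0.329
[ 0.61963815 -0.15164723  0.13529389] [-5.69030229e-04  7.05911832e-01  7.08299442e-01 -2.49093518e-04] 0.32925216164224547
```

View pics/w5.png

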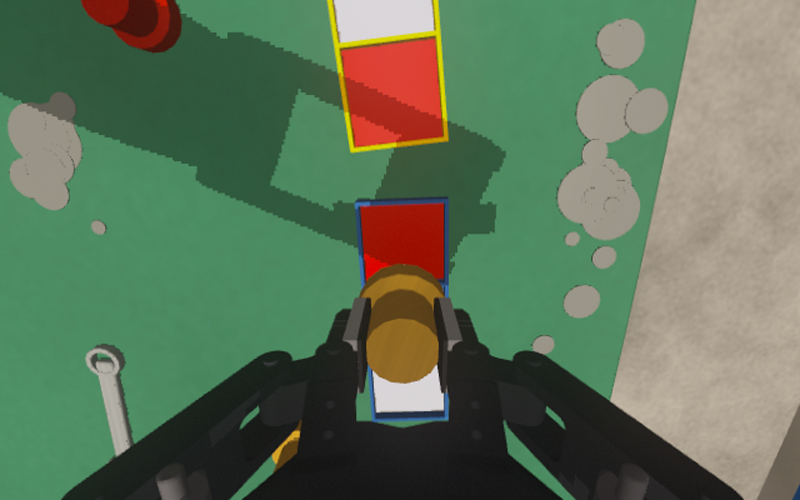

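The cap is held upright, with the red bay ahead of it at (401,240). The measured pose matches the bay centre to within 3 mm, so I'll place it.

```bash
python3 -m pendant '[[-0.2,0,3,0,-1],[0,0,3,0,-1],[0,0,3,0,-1],[0,0,1.5,0,-1],[0,0,0.7,0,-1],[0,0,0.2,0,-1],[0,0,0,0,-1],[0,0,0,0,-1]]' 40 && python3 -m pendant '[[0,0,0,0,-0.1],[0,0,0,0,0.2],[0,0,0,0,0.3],[0,0,0,0,0.3],[0,0,0,0,0.3],[0,0,-2,0,0.6],[0,0,-3,0,1],[0,0,-3.5,0,1],[0,0,-3.5,0,1],[0,0,0,0,1],[0,0,0,0,1]]' 40
```

```text
t: 8.7
ee_pos: [0.6195, -0.1565, 0.0234]
ee_rot: [0.001, 0.707, 0.707, 0.0]
wrist_force: [0.6, 0.0, -2.1]
grip_width: 0.326
t: 9.62
ee_pos: [0.6215, -0.1564, 0.1463]
ee_rot: [0.004, 0.707, 0.707, 0.002]
wrist_force: [0.5, -0.7, 0.2]
grip_width: 1.001
```

```bash
python3 -m pendant '[[3.72,-1.37,0,0,1],[3.72,-1.37,0,0,1],[3.72,-1.37,0,0,1],[3.72,-1.37,0,0,1],[3.72,-1.37,0,0,1],[3.72,-1.37,0,0,1],[3.72,-1.37,0,0,1],[3.72,-1.37,0,0,1],[3.72,-1.37,0,0,1],[3.72,-1.37,0,0,1],[3.72,-1.37,0,0,1],[0,0,0,0,1],[0,0,0,0,1]]' 40
python3 - <<'E'
from h import *
a=state();save('wrist','w6.png',s=1.25)
c=camera_params('wrist');import pickle;pickle.dump(c,open('c6.pkl','wb'))
print(a['ee_pos'],a['ee_rot'],a['grip_width'])
print(proj('',[[.4695,.254,.042]],c)*1.25)
E
```

```text
t: 10.7
ee_pos: [0.466, 0.2551, 0.1405]
ee_rot: [-0.001, 0.705, 0.709, -0.002]
wrist_force: [0.8, -0.7, 0.1]
grip_width: 1.002
[0.46597415 0.25513039 0.14050933] [-6.65215083e-04  7.05428475e-01  7.08778965e-01 -1.61332111e-03] 1.0016963675274113
[[405.52859929 247.71637214]]
```

View pics/w6.png

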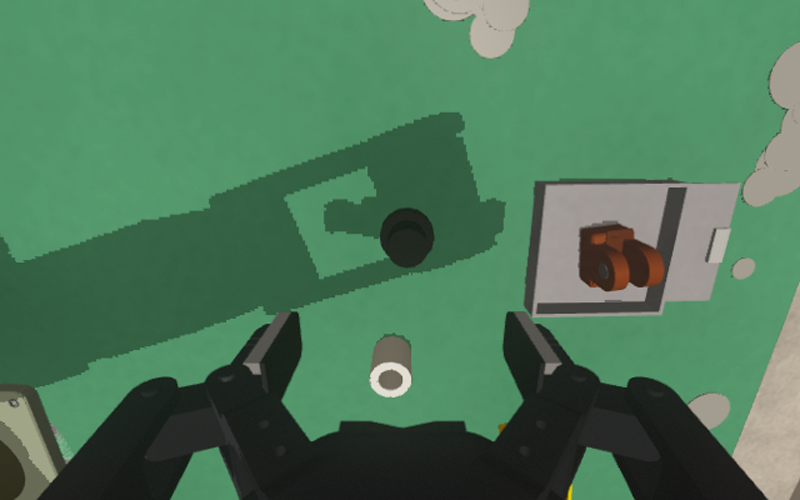

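```bash
python3 -m pendant '[[0,0.35,3,0,1],[0,0,3,0,1],[0,0,3,0,1],[0,0,2.5,0,1],[0,0,0.7,0,1],[0,0,0,0,1],[0,0,0,0,1]]' 40 && python3 -m pendant '[[0,0,0,0,-1],[0,0,0,0,-1],[0,0,0,0,-1],[0,0,0,0,-1],[0,0,0,0,-1],[0,0,0,0,-1],[0,0,0,0,-1],[0,0,0,0,-1],[0,0,0,0,-1],[0,0,0,0,-1]]' 40
python3 - <<'E'
from h import *;import pickle
c=pickle.load(open('c6.pkl','rb'))
def r(l,z): return np.array([ray('',(x/1.25,y/1.25),z,c)[:2] for x,y in l])
print('bush',r([(390,379)],.04),'bin',r([(536,182),(687,182),(665,315),(527,317)],.022).mean(0))
print('base left corners',r([(580,227),(583,286)],.025),'cheek tops',r([(605,264),(648,260)],.052),r([(580,227),(634,224)],.025))
E
```

```text
t: 11.33
ee_pos: [0.4724, 0.2527, 0.0204]
ee_rot: [-0.0, 0.708, 0.706, -0.0]
wrist_force: [0.1, 0.4, 0.3]
grip_width: 1.001
t: 12.17
ee_pos: [0.4727, 0.2541, 0.0215]
ee_rot: [0.0, 0.707, 0.707, 0.001]
wrist_force: [-1.2, -0.5, 6.2]
grip_width: 0.326
bush [[0.45725391 0.13862779]] bin [0.62697964 0.24364857]
base left corners [[0.60286577 0.26561421]
 [0.61305385 0.21659258]] cheek tops [[0.61090749 0.2455458 ]
 [0.64131706 0.24862642]] [[0.60286577 0.26561421]
 [0.64428859 0.26817504]]
```

```bash
python3 -m pendant '[[0,0,-3,0,-1],[0,0,-3,0,-1],[0,0,-3,0,-1],[0,0,-3,0,-1],[-3.9,1.09,0,0,-1],[-3.9,1.09,0,0,-1],[-3.9,1.09,0,0,-1],[-3.9,1.09,0,0,-1],[-3.9,1.09,0,0,-1],[-3.9,1.09,0,0,-1],[-3.9,1.09,0,0,-1],[-3.9,1.09,0,0,-1],[-3.9,1.09,0,0,-1],[-3.9,1.09,0,0,-1],[-3.9,1.09,0,0,-1],[-3.9,1.09,0,0,-1],[-3.9,1.09,0,0,-1],[-3.9,1.09,0,0,-1],[0,0,0,0,-1],[0,0,0,0,-1]]' 40
python3 - <<'E'
from h import *
a=state();save('wrist','w7.png',s=1.25)
c=camera_params('wrist');import pickle;pickle.dump(c,open('c7.pkl','wb'))
print(a['ee_pos'],a['ee_rot'],a['grip_width'])
E
```

```text
t: 13.83
ee_pos: [0.6239, -0.2946, 0.1391]
ee_rot: [-0.001, 0.708, 0.706, -0.0]
wrist_force: [-0.0, -0.4, -1.2]
grip_width: 0.328
[ 0.62392708 -0.29459432  0.13906458] [-6.04048674e-04  7.08326800e-01  7.05884389e-01 -9.22415441e-05] 0.3282357085802218
```

View pics/w7.png

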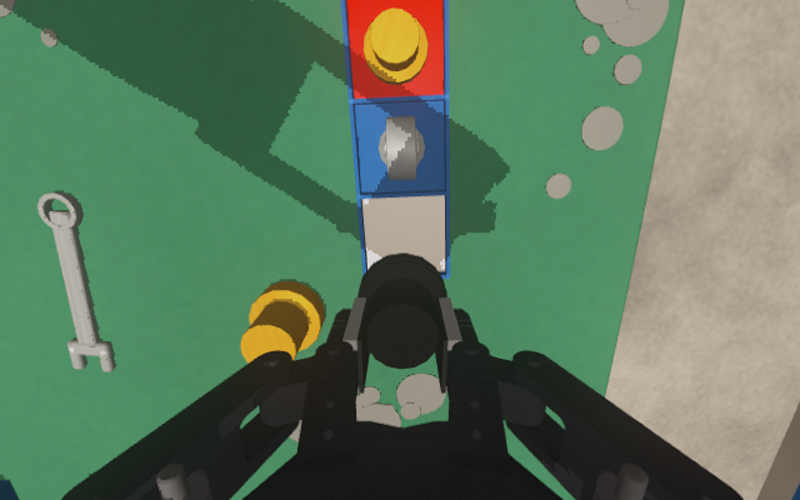

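Brass cap is centred in the red bay at (395,45) and the rod end in the middle bay at (402,147), both upright. The plug is held over the white bay (405,235).

```bash
python3 - <<'E'
from h import *;import pickle
c=pickle.load(open('c7.pkl','rb'))
print([ray('',(x/1.25,y/1.25),z,c)[:2].round(4).tolist() for x,y,z in[(363,199,.003),(446,196,.003),(449,272,.012),(395,35,.045),(402,148,.06)]])
E
python3 -m pendant '[[0.3,0,3,0,-1],[0,0,3,0,-1],[0,0,3,0,-1],[0,0,1.5,0,-1],[0,0,0.7,0,-1],[0,0,0.2,0,-1],[0,0,0,0,-1],[0,0,0,0,-1]]' 40 && python3 -m pendant '[[0,0,0,0,-0.1],[0,0,0,0,0.2],[0,0,0,0,0.3],[0,0,0,0,0.3],[0,0,0,0,0.3],[0,0,-2,0,0.6],[0,0,-3,0,1],[0,0,-3.5,0,1],[0,0,-3.5,0,1],[0,0,0,0,1],[0,0,0,0,1]]' 40
```

```text
[[0.5926, -0.263], [0.659, -0.2606], [0.6627, -0.3222], [0.6199, -0.1567], [0.624, -0.2219]]
t: 14.55
ee_pos: [0.6258, -0.2896, 0.0281]
ee_rot: [0.002, 0.707, 0.707, 0.0]
wrist_force: [-0.2, -0.2, -0.2]
grip_width: 0.33
t: 15.47
ee_pos: [0.6267, -0.2908, 0.1508]
ee_rot: [0.004, 0.707, 0.707, 0.001]
wrist_force: [0.2, -0.2, 0.1]
grip_width: 0.999
```

```bash
python3 -m pendant '[[3.58,-1.4,0,0,1],[3.58,-1.4,0,0,1],[3.58,-1.4,0,0,1],[3.58,-1.4,0,0,1],[3.58,-1.4,0,0,1],[3.58,-1.4,0,0,1],[3.58,-1.4,0,0,1],[3.58,-1.4,0,0,1],[3.58,-1.4,0,0,1],[3.58,-1.4,0,0,1],[3.58,-1.4,0,0,1],[3.58,-1.4,0,0,1],[0,0,0,0,1],[0,0,0,0,1]]' 40
python3 - <<'E'
from h import *
a=state();im=snapshot('wrist')
cv2.imwrite('pics/w8.png',cv2.resize(im[:,:,::-1],None,fx=1.25,fy=1.25))
c=camera_params('wrist')
print(a['ee_pos'],a['ee_rot'],a['grip_width'])
g=im.min(2)>150; n,l,s,ce=cv2.connectedComponentsWithStats(g.astype('uint8'))
for i in range(1,n):
    if s[i,4]>150: print(s[i],ce[i],ray('',ce[i],.04,c))
E
```

```text
t: 16.63
ee_pos: [0.4543, 0.1418, 0.1448]
ee_rot: [-0.001, 0.706, 0.709, -0.001]
wrist_force: [-0.1, 0.6, 0.4]
grip_width: 0.999
[0.45426674 0.14178654 0.14480706] [-0.00088182  0.70552434  0.70868396 -0.00129162] 0.9992894597833535
[605  64  20  35 396] [614.60353535  80.75      ] [0.70134258 0.24312411 0.04      ]
[453 107  18  30 290] [460.81724138 122.44482759] [0.57499195 0.20757332 0.04      ]
[440 261  38  37 842] [463.15914489 275.83610451] [0.60076869 0.05561935 0.04      ]
[629 264  11  28 166] [635.         277.69879518] [0.78603523 0.05175938 0.04      ]
[ 589  290   51  110 2462] [619.19577579 350.51665313] [ 0.80307356 -0.04677834  0.04      ]
```

```bash
python3 -m pendant '[[-0.2,0.25,3,0,1],[0,0,3,0,1],[0,0,3,0,1],[0,0,2.5,0,1],[0,0,0.9,0,1],[0,0,0,0,1],[0,0,0,0,1]]' 40 && python3 -m pendant '[[0,0,0,0,-1],[0,0,0,0,-1],[0,0,0,0,-1],[0,0,0,0,-1],[0,0,0,0,-1],[0,0,0,0,-1],[0,0,0,0,-1],[0,0,0,0,-1],[0,0,0,0,-1],[0,0,0,0,-1]]' 40
```

```text
t: 17.27
ee_pos: [0.4593, 0.1374, 0.0222]
ee_rot: [-0.0, 0.708, 0.707, -0.0]
wrist_force: [0.3, 0.2, -0.5]
grip_width: 0.999
t: 18.1
ee_pos: [0.46, 0.1385, 0.0237]
ee_rot: [0.001, 0.707, 0.707, 0.001]
wrist_force: [-2.1, -0.6, 6.0]
grip_width: 0.396
```

```bash
python3 -m pendant '[[0,0,-3,0,-1],[0,0,-3,0,-1],[0,0,-4,0,-1],[-2.31,2.94,0,0,-1],[-2.31,2.94,0,0,-1],[-2.31,2.94,0,0,-1],[-2.31,2.94,0,0,-1],[-2.31,2.94,0,0,-1],[0,0,0,0,-1],[0,0,0,0,-1]]' 40
python3 - <<'E'
from h import *
a=state();save('wrist','w9.png',s=1.25)
c=camera_params('wrist');import pickle;pickle.dump(c,open('c9.pkl','wb'))
print(a['ee_pos'],a['ee_rot'],a['grip_width'])
E
```

```text
t: 18.93
ee_pos: [0.6072, 0.0214, 0.1223]
ee_rot: [0.0, 0.708, 0.706, 0.0]
wrist_force: [0.4, 0.7, -0.8]
grip_width: 0.395
[0.60717577 0.02135631 0.12234255] [2.31475469e-04 7.07963344e-01 7.06249101e-01 2.37572743e-04] 0.3949767070304786
```

View pics/w9.png

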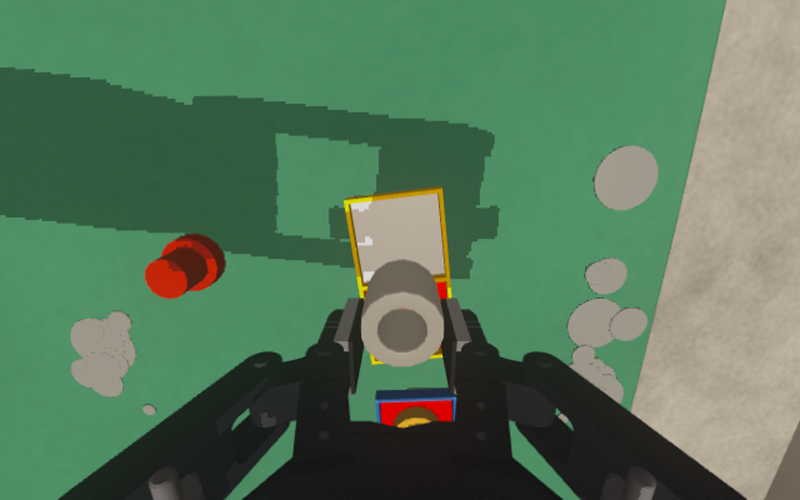

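The bush is held upright, and the yellow tray's white bay is at (400,235), with outer corners (345,199) and (442,188).

```bash
python3 - <<'E'
from h import *;import pickle
c=pickle.load(open('c9.pkl','rb'))
w=np.array([ray('',(x/1.25,y/1.25),.012,c)[:2] for x,y in[(345,199),(442,188)]]);m=w.mean(0)
for yaw in(.1,.13): print(w.round(4).tolist(),m-.036*np.array([-np.sin(yaw),np.cos(yaw)]))
E
python3 -m pendant '[[0.1,0,3,0,-1],[0,0,3,0,-1],[0,0,2.5,0,-1],[0,0,1,0,-1],[0,0,0.2,0,-1],[0,0,0,0,-1],[0,0,0,0,-1]]' 40 && python3 -m pendant '[[0,0,0,0,0],[0,0,0,0,0.3],[0,0,0,0,0.3],[0,0,0,0,0.3],[0,0,0,0,0.3],[0,0,-2,0,0.6],[0,0,-3,0,1],[0,0,-3.5,0,1],[0,0,-3.5,0,1],[0,0,0,0,1],[0,0,0,0,1]]' 40
```

```text
[[0.5646, 0.0564], [0.6348, 0.0643]] [0.60330058 0.0245473 ]
[[0.5646, 0.0564], [0.6348, 0.0643]] [0.60437341 0.02467122]
t: 19.57
ee_pos: [0.6054, 0.0247, 0.0259]
ee_rot: [0.0, 0.707, 0.708, 0.0]
wrist_force: [0.1, 0.1, -0.1]
grip_width: 0.398
t: 20.48
ee_pos: [0.6084, 0.0235, 0.1489]
ee_rot: [0.003, 0.707, 0.707, 0.002]
wrist_force: [-0.1, 0.8, -0.1]
grip_width: 1.002
```

```bash
python3 -m pendant '[[3.67,0.3,0,0,1],[3.67,0.3,0,0,1],[3.67,0.3,0,0,1],[3.67,0.3,0,0,1],[3.67,0.3,0,0,1],[3.67,0.3,0,0,1],[0,0,0,0,1],[0,0,0,0,1]]' 40
python3 - <<'E'
from h import *
a=state();save('wrist','w10.png',(220,120,420,270),4)
c=camera_params('wrist');import pickle;pickle.dump(c,open('c10.pkl','wb'))
print(a['ee_pos'],a['ee_rot'],a['grip_width'])
E
```

```text
t: 21.15
ee_pos: [0.6222, 0.2458, 0.1428]
ee_rot: [-0.001, 0.706, 0.708, -0.002]
wrist_force: [-0.4, -0.3, -0.5]
grip_width: 0.999
[0.62222778 0.24576368 0.1427953 ] [-0.00089133  0.70578771  0.70842076 -0.00171444] 0.999471463593696
```

View pics/w10.png

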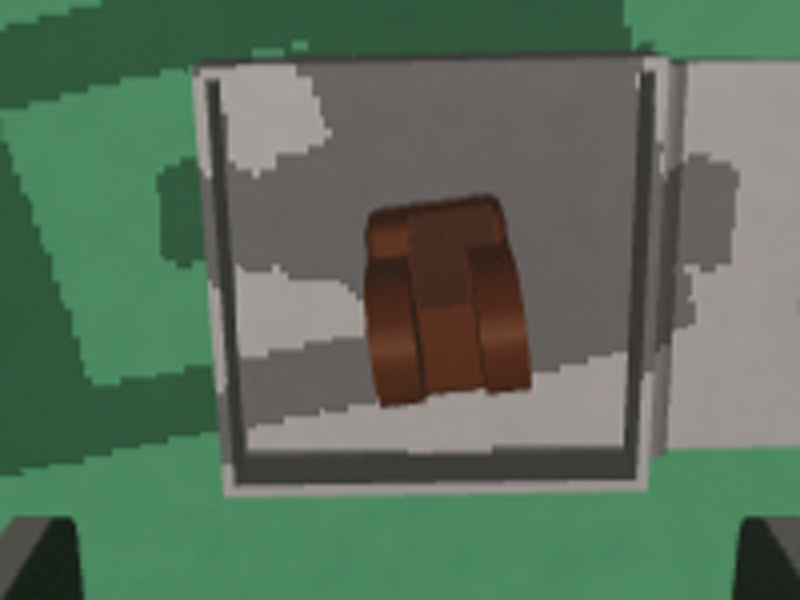

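Run:
```python
from h import *;import pickle
c=pickle.load(open('c10.pkl','rb'))
def r(l,z): return np.array([ray('',(220+x/4,120+y/4),z,c)[:2] for x,y in l])
for n,l,z in(('base far',[(368,213),(498,195)],.025),('cheek near',[(380,405),(530,388)],.048),('bin',[(197,70),(668,60),(647,490),(226,495)],.022)):
    w=r(l,z);d=w[1]-w[0];print(n,w.round(4).tolist(),w.mean(0).round(4),np.hypot(*d),np.arctan2(d[1],d[0]))
```

```text
base far [[0.6132, 0.263], [0.644, 0.2674]] [0.6286 0.2652] 0.031087924750940767 0.14299758336773558
cheek near [[0.6164, 0.2233], [0.6506, 0.2276]] [0.6335 0.2255] 0.03443654374401119 0.12462696801419477
bin [[0.5737, 0.2961], [0.6827, 0.2986], [0.6851, 0.1889], [0.5754, 0.1871]] [0.6292 0.2427] 0.10893418662323949 0.023253973779736117
```

```bash
python3 -m pendant '[[-0.5,0.95,0,0,1],[0,0,0,-0.065,1],[0,0,0,-0.065,1],[0,0,3,0,1],[0,0,3,0,1],[0,0,3,0,1],[0,0,2,0,1],[0,0,0.6,0,1],[0,0,0,0,1],[0,0,0,0,1]]' 40 && python3 -m pendant '[[0,0,0,0,-1],[0,0,0,0,-1],[0,0,0,0,-1],[0,0,0,0,-1],[0,0,0,0,-1],[0,0,0,0,-1],[0,0,0,0,-1],[0,0,0,0,-1],[0,0,0,0,-1],[0,0,0,0,-1]]' 60
```

```text
t: 22.03
ee_pos: [0.6344, 0.2377, 0.0298]
ee_rot: [0.0, 0.66, 0.751, 0.0]
wrist_force: [0.1, 0.4, 1.0]
grip_width: 0.999
t: 22.87
ee_pos: [0.6343, 0.2394, 0.0307]
ee_rot: [0.001, 0.66, 0.752, 0.001]
wrist_force: [-1.1, 0.1, 6.0]
grip_width: 0.387
```

```bash
python3 -m pendant '[[0,0,-2,0,-1],[0,0,-3,0,-1],[0,0,-3,0,-1],[0,0,-3,0,-1],[-3.48,-0.72,0,0,-1],[-3.48,-0.72,0,0,-1],[-3.48,-0.72,0,0,-1],[-3.48,-0.72,0,0,-1],[-3.48,-0.72,0,0,-1],[-3.48,-0.72,0,0,-1],[-3.48,-0.72,0,0,-1],[-3.48,-0.72,0,0,-1],[0,0,0,0,-1],[0,0,0,0,-1]]' 60
python3 - <<'E'
from h import *
a=state();save('wrist','w11.png',s=1.25)
c=camera_params('wrist');import pickle;pickle.dump(c,open('c11.pkl','wb'))
print(a['ee_pos'],a['ee_rot'],a['grip_width'])
E
```

```text
t: 24.03
ee_pos: [0.6114, -0.0465, 0.1381]
ee_rot: [-0.001, 0.661, 0.75, -0.0]
wrist_force: [1.3, 0.4, -3.0]
grip_width: 0.384
[ 0.61136207 -0.04654194  0.13805405] [-9.79302104e-04  6.61185323e-01  7.50221811e-01 -4.93447178e-04] 0.3843504448603383
```

View pics/w11.png

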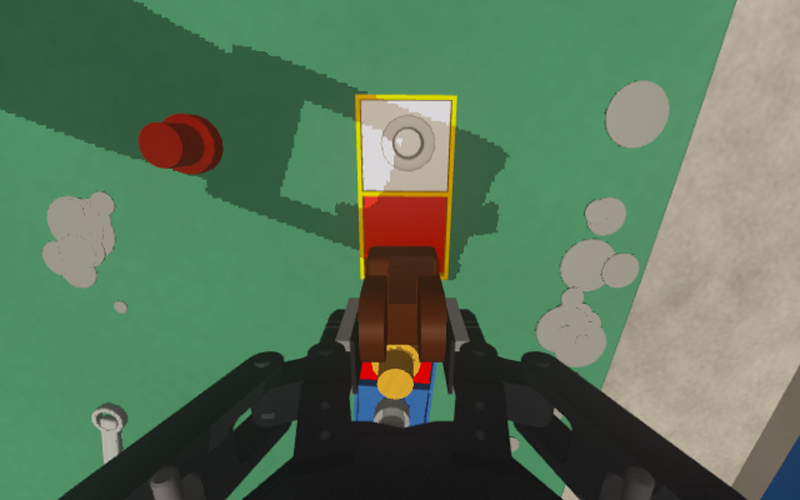

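Bush stands in its white bay (408,142). The knuckle is held square over the red bay (405,232). Lowering it now.

```bash
python3 -m pendant '[[0.2,0,3,0,-1],[0,0,3,0,-1],[0,0,3,0,-1],[0,0,1.2,0,-1],[0,0,0.4,0,-1],[0,0,0.2,0,-1],[0,0,0,0,-1],[0,0,0,0,-1]]' 60 && python3 -m pendant '[[0,0,0,0,0],[0,0,0,0,0.3],[0,0,0,0,0.3],[0,0,0,0,0.3],[0,0,0,0,0.3],[0,0,-2,0,0.6],[0,0,-3,0,1],[0,0,-3.5,0,1],[0,0,-4,0,1],[0,0,-4,0,1],[0,0,-4,0,1],[0,0,0,0,1],[0,0,0,0,1]]' 40
python3 - <<'E'
from h import *
a=state();im=snapshot('side')[:,:,::-1];sc=snapshot('scene')[:,:,::-1]
A=cv2.resize(im[95:330,235:500],None,fx=1.5,fy=1.5);B=cv2.resize(sc[130:365,160:425],None,fx=1.5,fy=1.5)
cv2.imwrite('pics/fin.png',np.hstack([A,B]))
save('wrist','w12.png',s=1.25)
c=camera_params('wrist');import pickle;pickle.dump(c,open('c12.pkl','wb'))
print(a['ee_pos'],a['grip_width'])
E
```

```text
t: 24.75
ee_pos: [0.6133, -0.0423, 0.0326]
ee_rot: [0.001, 0.659, 0.752, 0.001]
wrist_force: [1.0, -0.4, -1.7]
grip_width: 0.39
t: 25.83
ee_pos: [0.6145, -0.0431, 0.241]
ee_rot: [0.004, 0.66, 0.752, 0.002]
wrist_force: [-0.6, 0.0, -0.8]
grip_width: 1.002
[ 0.6145413  -0.04310637  0.24102683] 1.0020501368014119
```

View pics/fin.png

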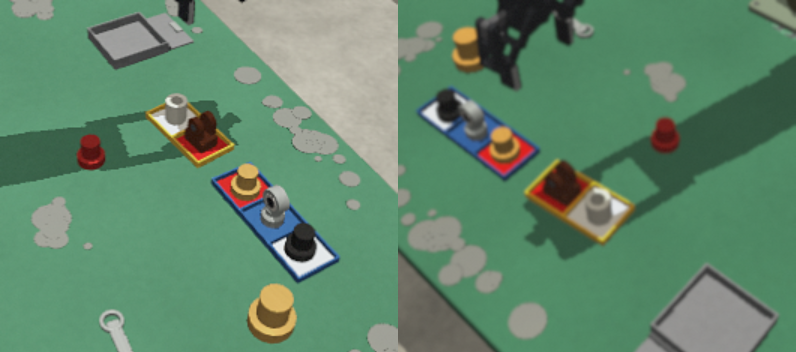

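View pics/w12.png

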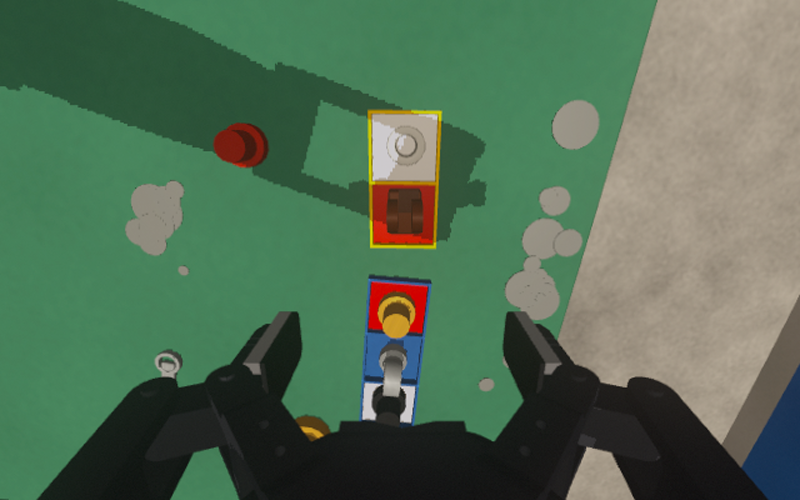

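Final pictures show all five parts upright near the centres of their bays. The red cap is still at its old pixel, (90,140) in the crop against (150,233)/2.5·1.5 before, and the wrench looks unmoved. The gripper is clear and open.

```bash
python3 -c "
from h import *
print(finish_job())"
```

```text
the job is handed in; nothing more can be done
None
```

I made up both kits and handed the job in at about 26 s of the 120 s. No verdict came back.

- **Blue tray:** the rod end is in the middle bay, the smaller brass cap in the red bay and the rubber plug in the white bay.
- **Yellow tray:** the claw knuckle is in the red bay and the nylon bush in the white bay.

**Last checks:** in the final side, scene and wrist pictures, all five parts stand upright in their bays and the gripper is open and clear. By the arm's pose at release, each part is about 4 mm or less from its bay centre, against the 17 mm allowed. I did not re-measure the plug after placing it, because it was partly hidden behind the rod end in the last wrist picture. The red cap sits at the same pixel as before, and the wrench looks unmoved by eye; I did not measure it.

**What disagreed:**
- The side and scene cameras differed by 6–9 mm in y on the trays, so I used the wrist camera there.
- The measured tool height just before each release read up to about 4 mm above what I had commanded, most for the rod end and plug. The parts may have dropped a few millimetres, but they all stayed upright.

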